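Load the resistance measuring rack from the soak plate in running order

TASK

The four metal reference bars have come to room temperature in the saddles of the aluminium soak plate, where they lie in the running order of the measurement, from left to right as the robot sees them. Move them all to the bronze V notches of the four-terminal measuring rack in that same order, counted from its red terminal: the leftmost bar goes into the notches next to the red terminal, the next bar follows, and the rightmost ends up next to the black terminal. Lay each bar down gently, without dropping it, crosswise to the row, resting home in both of its notches and about centred on them.

Things in the scene. Friction and masses are not known exactly. Their poses are not given: they have to be found in the camera images.
- copper_bar: loose round bar, bare copper, reddish brown, 12 mm thick, 100 mm long, under 0.25 kg, with fine ring marks 20 mm either side of its middle. Origin at its middle on the centre line; x runs along the bar, any roll. Starts in its saddle; home in a saddle or in the rack's notches its centre line is 48.5 mm above the bench
- copper_saddle: grey saddle, fixed on the soak plate, that holds the copper bar at the start (four copper inlays). Four saddles in a row, 60 mm apart, in any order. V blocks 44 mm wide, 54 mm high over the bench, at x = +-36 mm; between them only a strip 10 mm wide, 8 mm high. Origin: underside, 20 mm above the bench; x along the bar, y along the row to the robot's left, yaw within 0.2
- brass_bar: loose round bar, brass, yellow, 16 mm thick, 100 mm long, under 0.25 kg, with fine ring marks 20 mm either side of its middle. Origin at its middle on the centre line; x runs along the bar, any roll. Starts in its saddle; home in a saddle or in the rack's notches its centre line is 51.3 mm above the bench
- brass_saddle: grey saddle, fixed on the soak plate, that holds the brass bar at the start (four brass inlays). Four saddles in a row, 60 mm apart, in any order. V blocks 44 mm wide, 54 mm high over the bench, at x = +-36 mm; between them only a strip 10 mm wide, 8 mm high. Origin: underside, 20 mm above the bench; x along the bar, y along the row to the robot's left, yaw within 0.2
- aluminium_bar: loose round bar, aluminium, bright silver, the thickest, 18 mm thick, 100 mm long, under 0.25 kg, with fine ring marks 20 mm either side of its middle. Origin at its middle on the centre line; x runs along the bar, any roll. Starts in its saddle; home in a saddle or in the rack's notches its centre line is 52.7 mm above the bench
- aluminium_saddle: grey saddle, fixed on the soak plate, that holds the aluminium bar at the start (four aluminium inlays). Four saddles in a row, 60 mm apart, in any order. V blocks 44 mm wide, 54 mm high over the bench, at x = +-36 mm; between them only a strip 10 mm wide, 8 mm high. Origin: underside, 20 mm above the bench; x along the bar, y along the row to the robot's left, yaw within 0.2
- steel_bar: loose round bar, blackened steel, nearly black, 14 mm thick, 100 mm long, under 0.25 kg, with fine ring marks 20 mm either side of its middle. Origin at its middle on the centre line; x runs along the bar, any roll. Starts in its saddle; home in a saddle or in the rack's notches its centre line is 49.9 mm above the bench
- steel_saddle: grey saddle, fixed on the soak plate, that holds the steel bar at the start (four black inlays). Four saddles in a row, 60 mm apart, in any order. V blocks 44 mm wide, 54 mm high over the bench, at x = +-36 mm; between them only a strip 10 mm wide, 8 mm high. Origin: underside, 20 mm above the bench; x along the bar, y along the row to the robot's left, yaw within 0.2
- measuring_rack: fixed, dark brown base 100 x 324 mm, 18 mm high; bronze V blocks (90 deg V, 28 wide, 14 deep, bottom 40 and top 54 mm above the bench; 44 wide, 10 thick) in pairs at x = +-36 mm, y = -90, -30, 30, 90 mm; open between a pair in the middle 50 mm. Origin: centre, bench height; y along the row to the robot's left, x along the bars, yaw within 0.2
- red_terminal: fixed red block 30 x 22 mm with red screw cap, top 60 mm above the bench, on one end of the measuring rack (rack y = +146 or -146 mm, changes); a like black terminal is on the other end. Origin: centre of its underside, 18 mm above the bench. Notch pairs lie 56, 116, 176 and 236 mm from it

How it is judged:
By the outcome, as a careful person would: the job done as asked, in the order asked, and still so for the second after the job is handed in, with the robot touching nothing.
It also fails if it takes over 106 s, if anything falls off the work surface, if the arm or the gripper's body presses on something with over 40 N, if the wrist force passes 120 N, or if a joint passes its speed limit or range.

ROBOT

A 7-joint arm with a two-finger parallel gripper is mounted at the origin on a cart in front of the work surface, level with it; the furniture and walls round the work are solid. World frame = base frame: x ahead of the robot, y to its left, z up, the work surface at z = 0. Lengths are in m, angles in rad, forces in N, time in s.
With the tool pointing down it reaches from about 0.35 to 0.9 m from the base axis. Payload 8.1 kg.
Tool frame: the origin (TCP) lies on the front face of the gripper's body, between the roots of the fingers; the fingertips stand 66 mm ahead of it and the grasp point (between the pads) lies 47 mm ahead of it (arm.finger_overhang is the distance from the TCP to the fingertips, in m); z points along the fingers, y is the line along which they close (so a half turn about z gives the same grasp; the last joint's range is limited). The gripper opens to 92 mm and grips with 3 to 60 N. Pads are 19 mm wide; open, the fingers measure 130 mm over their backs; the gripper's body (75 mm by 190 mm) begins 47 mm behind the grasp point.
Start: joints at [-1.438, 0.434, 0.025, 1.573, -0.012, 1.134, -0.075], TCP at [0.146, 0.608, 0.292] pointing down, gripper open.
Joint ranges: [-2.62, 2.62], [-0.44, 2.09], [-1.27, 1.32], [0.08, 2.57], [-1.32, 4.46], [0.12, 2], [-2.74, 2.74]. Speed limits (rad/s): [2.22, 2.22, 3.01, 3.01, 3.14, 3.14, 3.14].

INTERFACE

Orientations are given as a rotation vector (axis times angle).
In Python, from cell import readout, cams, workorder, spotter, arm gives the robot as it stands.
- The arm moves only by the shell command python3 -m creep [FORCE], which reads ROWS from standard input. ROWS is a JSON list that holds a single list of rows (three levels of brackets), with 1 to 10 rows, each of 5 numbers: dx, dy, dz in m, then a turn about the tool's z in rad, then the opening from 0.0 (shut) to 1.0 (fully open); each row shifts and turns the commanded pose from where the row before left it, along the tool's axes as they then stand; what a row does not reach is not made up. A row lasts 1/10 s, in which the tool goes at most 0.05 m and 0.15 rad, less where a joint would pass 70% of its speed; a pose out of reach is approached as far as the arm can. The fingers move at their own pace and stop on an object; FORCE is the grip in N (left out, the last holds). Time passes only in rows, so rows that do not move let the fingers close. It prints the time, the measured TCP pose, the force, the opening and the grip force at its end. Input that does not fit is refused with a message, and nothing moves.
- readout.observe(): the state, without advancing time (a new reading comes with each control period).
- cams.get_image(name): name is "scene" or "top" or "wrist"; returns a dict with "image" (384x512x3 uint8, blue, green, red), "fx", "fy", "cx", "cy" (pixels), "cam_to_world" (4x4, takes a point from camera to world coordinates); the wrist camera has in their place "mount" (4x4, takes a point from camera to tool coordinates, whose origin is the TCP and whose axes are the flange's). Camera axes: x right, y down, z forward; pixel columns grow to the right and rows downward; lengths in m; the calibration is good to about 2 mm. A picture is of the moment at which its call begins: read the wrist's pose just before it. There is no depth.
- workorder.sign_off(): hands the job in; it is judged then, once.
Trained networks look in a picture, given as the dict that the camera call returned (one of the last four; its "shot" number tells which), for a name from the list of things; names that differ only in an ending like _2 or _b are one class to them, and where a whole thing is asked for, a point or a joint stands for the part that bears it (a point fixed in the world has none). Each returns a list of dicts, best first, with "score" (0 to 1); they miss things now and then, are a little off and sometimes report something else, mostly with a low value. They report only what shows in the picture. A call takes as long as a camera call.
- spotter.boxes_of(picture, name): "centre" ([x, y, z] in m, in the coordinates of the camera as it stood for that picture, good to about 4 mm: the middle of the surface that is visible of it).
The state is a dict: "clock": time; "joints": joint angles; "dq": joint speeds; "joint_efforts": joint torques, N m; "position": TCP position; "ee_rot": TCP orientation; "force": force on the tool from outside, world axes, zero at the start; "ft_torque": the same for the moment, N m; "width": opening from 0.0 (shut) to 1.0 (fully open); "gripper_force": force on a finger pad.
Only numpy, scipy, OpenCV 4.12 (cv2) and the standard library are available. Lean on these libraries where they do the work, as an engineer would, in place of code of your own. Each camera call takes 0.05 s, during which the arm holds its last target. There are 200 camera calls.

## Working session

There is one attempt and no reset: what is moved stays moved. The work goes in short steps, Python scripts to look and compute and a shell command to move; the robot and the scene stay as the last step left them, time stands still between calls to the robot, and variables do not carry over. Pictures are saved under pics/ and viewed, at most 14 in all, crops included, and the job is handed in when it is done.

```bash
mkdir -p pics; ls; python3 - <<'E'
from cell import readout,cams,spotter
import cv2,numpy as np
o=readout.observe(); print(o['clock'],o['position'],o['ee_rot'],o['width'],o['force'])
for c in ('top','scene'):
    p=cams.get_image(c); cv2.imwrite(f'pics/{c}0.png',p['image'])
    T=np.array(p['cam_to_world']); print(c,p['fx'],p['cx'],p['cy'],T.round(3).tolist())
    for n in ['copper_bar','brass_bar','aluminium_bar','steel_bar','copper_saddle','brass_saddle','aluminium_saddle','steel_saddle','measuring_rack','red_terminal']:
        for d in spotter.boxes_of(p,n)[:2]:
            print(n,round(d['score'],2),(T@np.r_[d['centre'],1])[:3].round(3))
print(readout.observe()['clock'])
E
```

```text
pics
0.0 [0.14594279 0.60731355 0.29147709] [-3.69592948e-01 -3.11971591e+00  2.38758564e-03] 1.004347960491684 [-0.42417789  0.36881332  0.59474098]
top 437.6206558959198 257.0073712014211 183.2627517847543 [[-0.002, -0.998, 0.058, 0.414], [-1.0, 0.003, 0.03, -0.016], [-0.03, -0.058, -0.998, 1.187], [0.0, 0.0, 0.0, 1.0]]
copper_bar 0.47 [ 0.469 -0.244  0.055]
copper_bar 0.17 [ 0.486 -0.301  0.051]
brass_bar 0.57 [ 0.478 -0.129  0.055]
aluminium_bar 0.53 [ 0.48  -0.184  0.059]
aluminium_bar 0.53 [ 0.473 -0.247  0.055]
steel_bar 0.71 [ 0.478 -0.303  0.057]
copper_saddle 0.67 [ 0.475 -0.239  0.049]
brass_saddle 0.59 [ 0.51  -0.116  0.056]
steel_saddle 0.64 [ 0.486 -0.303  0.051]
measuring_rack 0.75 [0.47  0.207 0.022]
measuring_rack 0.74 [ 0.478 -0.303  0.056]
red_terminal 0.49 [0.461 0.063 0.034]
red_terminal 0.48 [ 0.488 -0.302  0.051]
scene 357.89616361658375 261.9437618614591 189.85933695716162 [[0.419, -0.464, 0.781, -0.288], [-0.908, -0.197, 0.37, -0.375], [-0.018, -0.864, -0.504, 0.565], [0.0, 0.0, 0.0, 1.0]]
brass_bar 0.66 [ 0.462 -0.124  0.058]
aluminium_bar 0.44 [ 0.464 -0.179  0.06 ]
steel_bar 0.48 [ 0.47  -0.303  0.06 ]
copper_saddle 0.84 [ 0.445 -0.241  0.039]
copper_saddle 0.39 [0.465 0.171 0.027]
brass_saddle 0.77 [ 0.443 -0.128  0.041]
aluminium_saddle 0.74 [ 0.438 -0.188  0.036]
aluminium_saddle 0.45 [0.464 0.17  0.025]
steel_saddle 0.94 [ 0.436 -0.303  0.04 ]
measuring_rack 0.72 [0.464 0.169 0.026]
1.1
```

View top.

```bash
python3 -c "
import cv2
i=cv2.imread('pics/top0.png');cv2.imwrite('pics/top0b.png',cv2.resize(i,(800,600),interpolation=2))"
```

```text
(no output)
```

View pics/top0b.png

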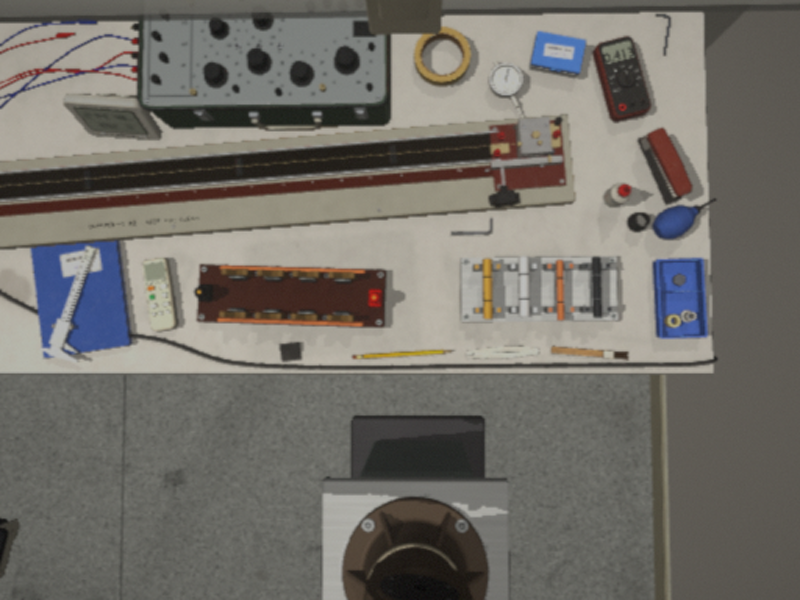

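View pics/scene0.png

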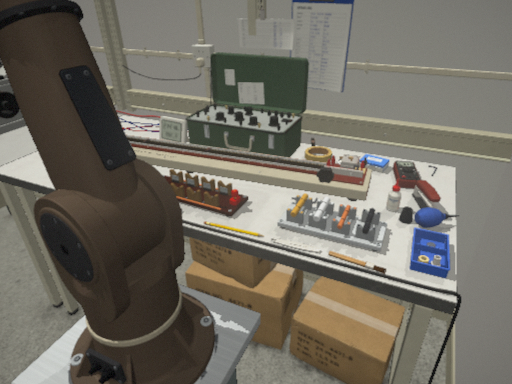

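```bash
cat > h.py <<'E'
import numpy as np,sys
from scipy.spatial.transform import Rotation as Ro
from cell import readout,cams,spotter
def state():
    o=readout.observe(); return o,np.array(o['position']),Ro.from_rotvec(o['ee_rot']).as_matrix()
def yaw(R): # direction of tool y relative to world y
    return np.arctan2(-R[0,1],R[1,1])
def delta(x,y,z,yw):
    """turn (tool z) first, then shift in the turned, assumed vertical tool's axes"""
    o,p,R=state()
    t=-(yw-yaw(R)); t=(t+np.pi/2)%np.pi-np.pi/2
    R2=R@Ro.from_rotvec([0,0,t]).as_matrix()
    print('p',p.round(4),'yaw',round(yaw(R),4),'tilt',R[:2,2].round(4),'t',round(o['clock'],2),'w',round(o['width'],3),'F',np.round(o['force'],1))
    print('turn',round(t,4),'shift',(R2.T@(np.array([x,y,z])-p)).round(4))
def wcam(name):
    import cv2
    o,p,R=state(); im=cams.get_image('wrist'); M=np.eye(4);M[:3,:3]=R;M[:3,3]=p
    T=M@np.array(im['mount']); cv2.imwrite(f'pics/{name}.png',im['image']); np.savez(f'pics/{name}.npz',T=T,K=[im['fx'],im['fy'],im['cx'],im['cy']])
    return im,T
def unproj(name,uv,z):
    d=np.load(f'pics/{name}.npz');T=d['T'];fx,fy,cx,cy=d['K']
    r=T[:3,:3]@np.array([(uv[0]-cx)/fx,(uv[1]-cy)/fy,1]); return T[:3,3]+r*(z-T[2,3])/r[2]
E
python3 - <<'E'
from h import *
import json
delta(.45,.2,.30,0)
o,p,R=state(); im=cams.get_image('wrist'); print(np.array(im['mount']).round(3).tolist(),im['fx'])
E
```

```text
p [0.146  0.6077 0.2922] yaw -0.2359 tilt [ 0. -0.] t 1.1 w 1.005 F [0.4 0.6 0.5]
turn -0.2359 shift [-0.304  -0.4077 -0.0078]
[[0.0, -0.956, -0.293, 0.078], [1.0, 0.0, 0.001, 0.0], [-0.001, -0.293, 0.956, -0.092], [0.0, 0.0, 0.0, 1.0]] 311.8084073534414
```

```bash
echo '[[[0,0,0,-0.118,0.4],[0,0,0,-0.118,0.4],[-0.03,-0.04,0,0,0.4],[-0.03,-0.04,0,0,0.4],[-0.03,-0.04,0,0,0.4],[-0.03,-0.04,0,0,0.4],[-0.03,-0.04,0,0,0.4],[-0.03,-0.04,0,0,0.4],[-0.03,-0.04,0,0,0.4],[-0.03,-0.04,0,0,0.4]]]' | python3 -m creep; echo '[[[-0.03,-0.04,0,0,0.4],[-0.03,-0.04,0,0,0.4],[0,0,0,0,0.4],[0,0,0,0,0.4]]]' | python3 -m creep
python3 - <<'E'
from h import *
delta(.45,.2,.30,0)
im,T=wcam('w1')
for n in ['measuring_rack','red_terminal']:
    for d in spotter.boxes_of(im,n)[:2]: print(n,round(d['score'],2),(T@np.r_[d['centre'],1])[:3].round(3))
E
```

```text
clock: 2.15
position: [0.387, 0.286, 0.2926]
ee_rot: [-0.0, 3.141, 0.001]
force: [1.9, 0.5, 0.0]
width: 0.402
gripper_force: 0.0
clock: 2.55
position: [0.4466, 0.2068, 0.2923]
ee_rot: [0.005, 3.141, 0.0]
force: [-0.3, 0.6, 0.3]
width: 0.398
gripper_force: 0.0
p [0.4466 0.2068 0.2923] yaw -0.003 tilt [0.0001 0.0002] t 2.55 w 0.398 F [-0.3  0.6  0.3]
turn -0.003 shift [-0.0034 -0.0068 -0.0077]
measuring_rack 0.56 [0.467 0.218 0.015]
```

View pics/w1.png

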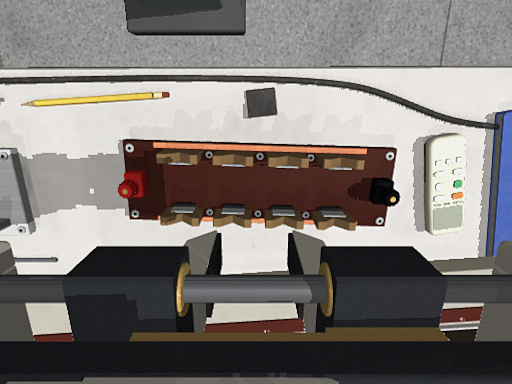

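```bash
python3 -c "
import cv2
i=cv2.imread('pics/w1.png')[130:240,116:406];i=cv2.resize(i,(783,297),interpolation=2);cv2.imwrite('pics/w1c.png',i)"
```

```text
(no output)
```

View pics/w1c.png

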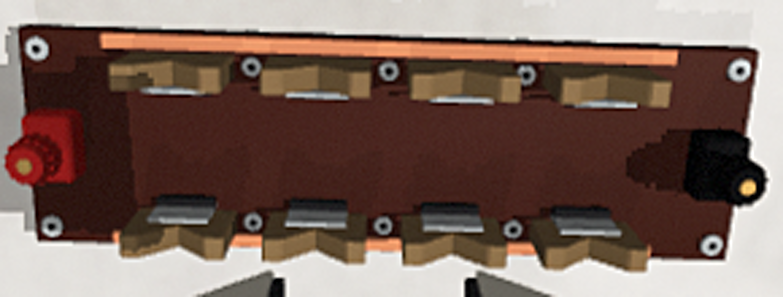

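```bash
cat >> h.py <<'E'
def fitrect(name,uv,z,loc):
    """rigid 2D fit; loc = local xy points"""
    W=np.array([unproj(name,u,z)[:2] for u in uv]);L=np.array(loc)
    Lc=L-L.mean(0);Wc=W-W.mean(0)
    a=np.arctan2((Lc[:,0]*Wc[:,1]-Lc[:,1]*Wc[:,0]).sum(),(Lc*Wc).sum())
    R=np.array([[np.cos(a),-np.sin(a)],[np.sin(a),np.cos(a)]]);c=W.mean(0)-R@L.mean(0)
    print('centre',c.round(4),'yaw',a.round(4),'res mm',((W-c-L@R.T)*1e3).round(1).tolist()); return c,a,R
E
python3 - <<'E'
from h import *
uv=[(116+x/2.7,130+y/2.7) for x,y in [(22,27),(754,50),(725,258),(38,238)]]
c,a,R=fitrect('w1',uv,.018,[(-.05,-.162),(-.05,.162),(.05,.162),(.05,-.162)])
for y in(-.09,-.03,.03,.09): print((c+R@[0,y]).round(4))
# predicted V-block front (near) top outer corners, in crop pixels
d=np.load('pics/w1.npz');T=np.linalg.inv(d['T']);fx,fy,cx,cy=d['K']
for X in(-.041,.031):
  for y in(-.09,.09):
    for dy,z in((-.022,.054),(0,.04),(.022,.054)):
        w=np.r_[c+R@[X,y+dy],z,1];q=T@w;print(X,y,dy,((fx*q[0]/q[2]+cx-116)*2.7).round(),((fy*q[1]/q[2]+cy-130)*2.7).round())
E
```

```text
centre [0.4674 0.2129] yaw -0.0336 res mm [[1.2, 3.0], [1.1, -3.5], [-1.2, -1.0], [-1.2, 1.6]]
[0.4643 0.123 ]
[0.4664 0.183 ]
[0.4684 0.2429]
[0.4704 0.3029]
-0.041 -0.09 -0.022 107.0 62.0
-0.041 -0.09 0 171.0 58.0
-0.041 -0.09 0.022 219.0 66.0
-0.041 0.09 -0.022 563.0 76.0
-0.041 0.09 0 609.0 72.0
-0.041 0.09 0.022 673.0 80.0
0.031 -0.09 -0.022 118.0 233.0
0.031 -0.09 0 178.0 223.0
0.031 -0.09 0.022 223.0 236.0
0.031 0.09 -0.022 546.0 245.0
0.031 0.09 0 590.0 235.0
0.031 0.09 0.022 650.0 248.0
```

```bash
cat > ov.py <<'E'
from h import *
import cv2
def ov(name,c,a,box,s,out,rack=True):
    d=np.load(f'pics/{name}.npz');T=np.linalg.inv(d['T']);fx,fy,cx,cy=d['K']
    R=np.array([[np.cos(a),-np.sin(a)],[np.sin(a),np.cos(a)]])
    i=cv2.imread(f'pics/{name}.png')[box[1]:box[3],box[0]:box[2]];i=cv2.resize(i,None,fx=s,fy=s,interpolation=2)
    def P(x,y,z):
        q=T@np.r_[np.array(c)+R@[x,y],z,1];return [(fx*q[0]/q[2]+cx+.5-box[0])*s,(fy*q[1]/q[2]+cy+.5-box[1])*s]
    def pl(pts,col): cv2.polylines(i,[np.int32([P(*p) for p in pts])],False,col,1)
    if rack: pl([(-.05,-.162,.018),(-.05,.162,.018),(.05,.162,.018),(.05,-.162,.018),(-.05,-.162,.018)],(0,255,255))
    for y in(-.09,-.03,.03,.09):
        for b in(-.036,.036):
            for X,col in((b-.005,(0,255,0)),(b+.005,(255,255,0))):
                pl([(X,y+u,z) for u,z in((-.022,.018),(-.022,.054),(-.014,.054),(0,.04),(.014,.054),(.022,.054),(.022,.018))],col)
    cv2.imwrite(f'pics/{out}.png',i)
E
python3 -c "
from ov import *
ov('w1',(.4674,.2129),-.0336,(116,130,406,240),2.75,'w1o')"
```

```text
(no output)
```

View pics/w1o.png

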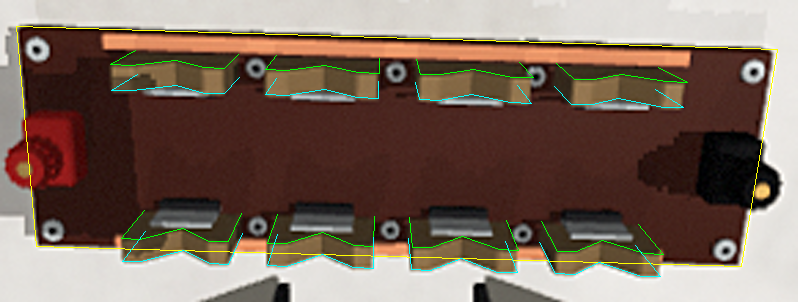

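```bash
echo '[[[0,-0.046,0,0,0.4],[0,-0.046,0,0,0.4],[0,-0.046,0,0,0.4],[0,-0.046,0,0,0.4],[0,-0.046,0,0,0.4],[0,-0.046,0,0,0.4],[0,-0.046,0,0,0.4],[0,-0.046,0,0,0.4],[0,-0.046,0,0,0.4],[0,0,0,0,0.4]]]' | python3 -m creep; echo '[[[0,0,0,0,0.4]]]' | python3 -m creep|head -2
python3 - <<'E'
from h import *
import cv2
delta(.45,-.21,.292,0)
im,T=wcam('w2')
for n in ['copper_bar','brass_bar','aluminium_bar','steel_bar']:
    for d in spotter.boxes_of(im,n)[:1]: print(n,round(d['score'],2),(T@np.r_[d['centre'],1])[:3].round(3))
i=im['image'][110:250,130:400];cv2.imwrite('pics/w2c.png',cv2.resize(i,None,fx=2.9,fy=2.9,interpolation=2))
E
```

```text
clock: 3.7
position: [0.4456, -0.2111, 0.2927]
ee_rot: [0.009, 3.141, -0.005]
force: [-0.1, 0.5, -1.2]
width: 0.398
gripper_force: 0.0
clock: 3.8
position: [0.4464, -0.2058, 0.292]
p [ 0.4464 -0.2058  0.292 ] yaw -0.0002 tilt [-0.0003  0.0003] t 3.8 w 0.399 F [-0.3  0.1 -0.3]
turn -0.0002 shift [-0.0036 -0.0042  0.    ]
copper_bar 0.58 [ 0.466 -0.242  0.056]
brass_bar 0.75 [ 0.469 -0.123  0.059]
aluminium_bar 0.63 [ 0.475 -0.18   0.06 ]
steel_bar 0.75 [ 0.474 -0.301  0.055]
```

View pics/w2c.png

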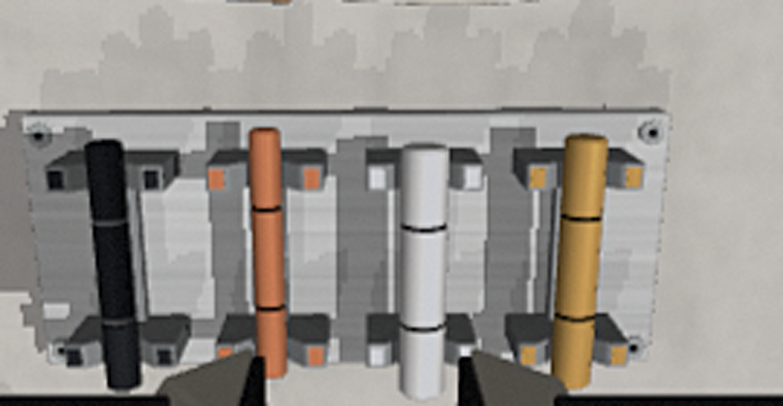

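```bash
python3 - <<'E'
from h import *
B=dict(brass=((582,217),(574,318),.0513,.008),alu=((424,229),(422,328),.0527,.009),copper=((267,209),(270,309),.0485,.006),steel=((109,223),(117,323),.0499,.007))
for n,(a,b,zc,r) in B.items():
    P=[]
    for u in(a,b):
        q=(130+u[0]/2.9,110+u[1]/2.9);P.append([unproj('w2',q,zc+r)[0],unproj('w2',q,zc)[1]])
    P=np.array(P);d=P[1]-P[0];print(n,P.mean(0).round(4),'yaw',np.arctan2(d[1],d[0]).round(3),'len',np.hypot(*d).round(4))
delta(.467,-.123,.11,0.0)
E
```

```text
brass [ 0.4763 -0.121 ] yaw -0.005 len 0.0403
alu [ 0.4798 -0.1811] yaw 0.001 len 0.0395
copper [ 0.4744 -0.2412] yaw -0.001 len 0.0402
steel [ 0.4793 -0.3018] yaw -0.004 len 0.0403
p [ 0.4465 -0.2045  0.2922] yaw 0.0032 tilt [-0.      0.0006] t 4.05 w 0.399 F [-0.9  0.1  0.4]
turn 0.0032 shift [-0.0205  0.0814  0.1822]
```

```bash
echo '[[[-0.0075,0.021,0.033,0,0.4],[-0.0075,0.021,0.033,0,0.4],[-0.0075,0.021,0.033,0,0.4],[-0.0075,0.021,0.033,0,0.4],[0,0,0,0,0.4],[0,0,0,0,0.4],[0,0,0,0,0.4]]]' | python3 -m creep 20|head -1
python3 -c "
from h import *
delta(.4763,-.121,.101,-.003)
wcam('w3')"
```

```text
clock: 4.75
p [ 0.4766 -0.1227  0.1611] yaw 0.0 tilt [ 0.0014 -0.0004] t 4.75 w 0.4 F [ 0.7 -0.5  0.5]
turn 0.003 shift [0.0003 0.0017 0.0601]
```

View pics/w3.png

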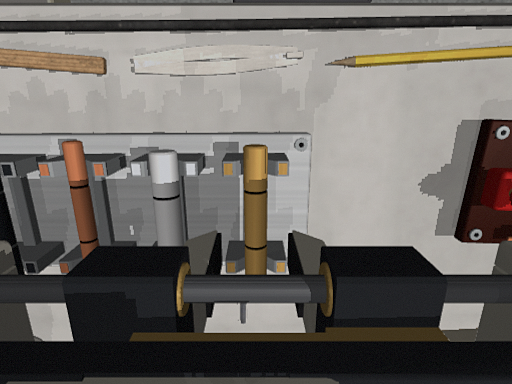

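```bash
echo '[[[0,0.001,0.02,0,0.4],[0,0,0.02,0,0.4],[0,0,0.02,0,0.4],[0,0,0,0,0.4],[0,0,0,0,0.1],[0,0,0,0,0.1],[0,0,0,0,0.1],[0,0,0,0,0.1],[0,0,0,0,0.1]]]' | python3 -m creep 20
python3 -c "
from h import *
delta(.4763,-.121,.101,-.003)"
```

```text
clock: 5.7
position: [0.4769, -0.122, 0.1012]
ee_rot: [0.001, 3.139, -0.001]
force: [-1.3, -2.8, 8.4]
width: 0.171
gripper_force: 20.0
p [ 0.4769 -0.122   0.1012] yaw -0.0004 tilt [ 0.0022 -0.0008] t 5.7 w 0.171 F [-1.3 -2.8  8.4]
turn 0.0026 shift [0.0006 0.001  0.0002]
```

```bash
echo '[[[0,0,-0.02,0,0.1],[0,0,-0.035,0,0.1],[0,0,-0.035,0,0.1],[0,0.04,0,0.033,0.1],[0,0.04,0,0,0.1],[0,0.04,0,0,0.1],[0,0.04,0,0,0.1],[0,0.04,0,0,0.1],[0,0.04,0,0,0.1],[0,0,0,0,0.1]]]' | python3 -m creep 
echo '[[[0,0,0,0,0.1],[0,0,0,0,0.1]]]' | python3 -m creep|head -1
python3 -c "
from h import *
delta(.4637,.122,.101,-.0336)
wcam('w4')"
```

```text
clock: 6.7
position: [0.4822, 0.1252, 0.1902]
ee_rot: [-0.038, -3.141, -0.004]
force: [-0.1, -1.3, -1.8]
width: 0.172
gripper_force: 20.0
clock: 6.9
p [0.4824 0.1176 0.1902] yaw -0.0338 tilt [-0.0004 -0.0005] t 6.9 w 0.169 F [-0.1 -0.2 -2.5]
turn -0.0002 shift [0.0188 0.0038 0.0892]
```

View pics/w4.png

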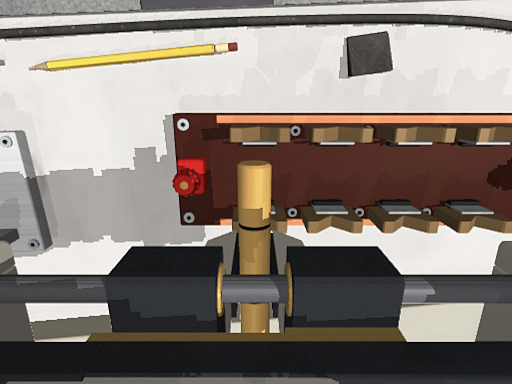

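```bash
python3 -c "
from ov import *
print(unproj('w4',(174,113.5),.018),unproj('w4',(182.5,224),.018))
c=np.array([.4667,.212]);a=-.0336
R=np.array([[np.cos(a),-np.sin(a)],[np.sin(a),np.cos(a)]]);print(c+R@[-.05,-.162],c+R@[.05,-.162])
ov('w4',c,a,(160,100,512,260),2.25,'w4o')"
```

```text
[0.41299488 0.05432234 0.018     ] [0.510582   0.05144955 0.018     ]
[0.41128605 0.05177112] [0.5112296  0.04841175]
```

View pics/w4o.png

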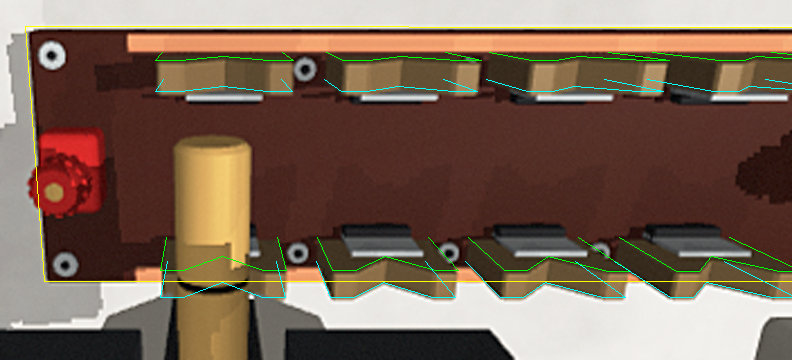

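```bash
echo '[[[0.0188,0.0045,0,0,0.1],[0,0,0,0,0.1],[0,0,0.03,0,0.1],[0,0,0.03,0,0.1],[0,0,0.015,0,0.1],[0,0,0,0,0.1],[0,0,0,0,0.1]]]' | python3 -m creep
python3 -c "
from h import *
delta(.4637,.1225,.1012,-.0336)"
```

```text
clock: 7.65
position: [0.4645, 0.1229, 0.1156]
ee_rot: [0.054, 3.141, -0.0]
force: [0.4, 0.0, -2.3]
width: 0.168
gripper_force: 20.0
p [0.4645 0.1229 0.1156] yaw -0.0344 tilt [ 0.0001 -0.0003] t 7.65 w 0.168 F [ 0.4  0.  -2.3]
turn -0.0008 shift [ 0.0008 -0.0004  0.0144]
```

```bash
echo '[[[0,0,0.004,0,0.1],[0,0,0.004,0,0.1],[0,0,0.003,0,0.1],[0,0,0.001,0,0.1],[0,0,0,0,0.1],[0,0,0,0,0.1]]]' | python3 -m creep; echo '[[[0,0,0.001,0,0.1],[0,0,0.0005,0,0.1],[0,0,0,0,0.1],[0,0,0,0,0.1]]]' | python3 -m creep
```

```text
clock: 8.25
position: [0.4641, 0.1238, 0.1033]
ee_rot: [0.052, 3.141, 0.0]
force: [0.2, 0.1, -2.1]
width: 0.166
gripper_force: 20.0
clock: 8.65
position: [0.4643, 0.1231, 0.1022]
ee_rot: [0.053, 3.141, -0.0]
force: [-2.1, -3.2, 5.6]
width: 0.168
gripper_force: 20.0
```

```bash
echo '[[[0,-0.001,0,0,0.1],[0,0,0.0005,0,0.1],[0,0,0,0,0.1],[0,0,0,0,0.1]]]' | python3 -m creep
```

```text
clock: 9.05
position: [0.4643, 0.1224, 0.1015]
ee_rot: [0.052, 3.141, -0.0]
force: [-1.7, -3.3, 6.0]
width: 0.166
gripper_force: 20.0
```

```bash
echo '[[[0,-0.001,0,0,0.1],[0,0,0,0,0.1],[0,0,0,0,0.1]]]' | python3 -m creep|sed -n '2p;4p'; echo '[[[0,0,0,0,0.2],[0,0,0,0,0.25],[0,0,0,0,0.4],[0,0,0,0,0.4],[0,0,-0.01,0,0.4],[0,0,-0.05,0,0.4],[0,0,-0.05,0,0.4],[0,0,-0.05,0,0.4],[0,0,0,0,0.4]]]' | python3 -m creep
python3 -c "
from h import *
delta(.4798,-.1811,.16,0)
im,T=wcam('w5')
for d in spotter.boxes_of(im,'brass_bar')[:2]: print(round(d['score'],2),(T@np.r_[d['centre'],1])[:3].round(3))
import cv2; i=cv2.imread('pics/w5.png')[110:270,150:420];cv2.imwrite('pics/w5c.png',cv2.resize(i,None,fx=2.9,fy=2.9,interpolation=2))
"
```

```text
position: [0.4643, 0.122, 0.1013]
force: [-0.3, -0.5, 1.8]
clock: 10.25
position: [0.4668, 0.1221, 0.2679]
ee_rot: [0.053, 3.132, 0.008]
force: [0.6, 0.3, 0.1]
width: 0.4
gripper_force: 0.0
p [0.4668 0.1221 0.2679] yaw -0.0335 tilt [0.0097 0.0047] t 10.25 w 0.4 F [0.6 0.3 0.1]
turn -0.0335 shift [-0.0119 -0.3037  0.1066]
0.69 [0.459 0.121 0.055]
```

View pics/w5c.png

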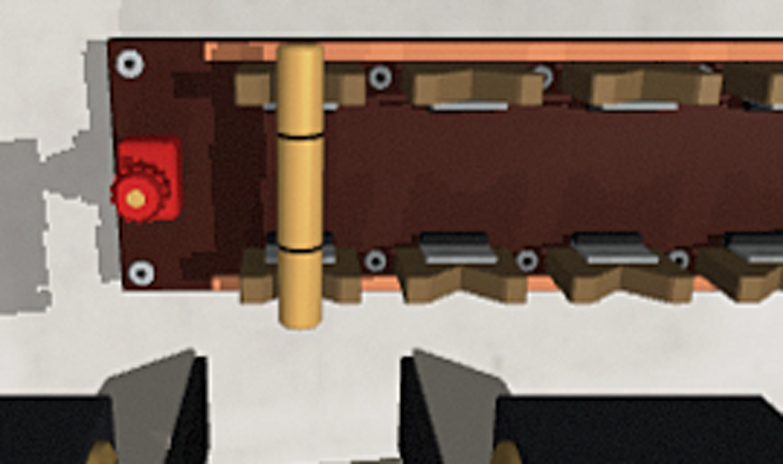

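```bash
python3 -c "
from h import *
f=lambda x,y,z:unproj('w5',(150+x/2.9,110+y/2.9),z).round(4)
print(f(300,136,.0593),f(300,250,.0593),f(300,136,.0513)[1],f(300,250,.0513)[1],f(108,40,.018),f(122,290,.018))
print('near block top, inner edge & far block outer edge'); print(f(250,104,.054),f(250,300,.054))"
```

```text
[0.444  0.1235 0.0593] [0.484  0.1221 0.0593] 0.1235 0.1221 [0.4136 0.0538 0.018 ] [0.5117 0.0498 0.018 ]
near block top, inner edge & far block outer edge
[0.4335 0.107  0.054 ] [0.504  0.1034 0.054 ]
```

```bash
echo '[[[-0.002,-0.0434,0,-0.0335,0.4],[-0.002,-0.0434,0,0,0.4],[-0.002,-0.0434,0,0,0.4],[-0.002,-0.0434,0,0,0.4],[-0.002,-0.0434,0.035,0,0.4],[-0.002,-0.0434,0.035,0,0.4],[0,-0.0434,0.0366,0,0.4],[0,0,0,0,0.4],[0,0,0,0,0.4],[0,0,0,0,0.4]]]' | python3 -m creep|head -1
python3 -c "
from h import *
delta(.4798,-.1811,.1024,0)"
```

```text
clock: 11.35
p [ 0.4742 -0.1669  0.1661] yaw 0.0016 tilt [-0.0009  0.0007] t 11.35 w 0.403 F [0.3 0.1 0.8]
turn 0.0016 shift [-0.0057 -0.0143  0.0637]
```

```bash
echo '[[[-0.0057,-0.0143,0,0,0.4],[0,0,0,0,0.4],[0,0,0,0,0.4],[0,0,0,0,0.4]]]' | python3 -m creep|sed -n 2p
python3 -c "
from h import *
delta(.4798,-.1811,.1024,0)"
```

```text
position: [0.4801, -0.1817, 0.1665]
p [ 0.4801 -0.1817  0.1665] yaw 0.0013 tilt [0.0004 0.0003] t 11.75 w 0.399 F [-0.1  0.6  0.6]
turn 0.0013 shift [0.0003 0.0006 0.0641]
```

```bash
echo '[[[0,0,0.022,0,0.4],[0,0,0.022,0,0.4],[0,0,0.02,0,0.4],[0,0,0,0,0.4],[0,0,0,0,0.1],[0,0,0,0,0.1],[0,0,0,0,0.1],[0,0,0,0,0.1],[0,0,0,0,0.1]]]' | python3 -m creep 20
echo '[[[0,0,-0.02,0,0.1],[0,0,-0.035,0,0.1],[0,0,-0.035,0,0.1],[0,0.046,0,0.0336,0.1],[0,0.046,0,0,0.1],[0,0.046,0,0,0.1],[0,0.046,0,0,0.1],[0,0.046,0,0,0.1],[0,0.046,0,0,0.1],[0,0.046,0,0,0.1]]]' | python3 -m creep|tail -3
echo '[[[0,0.046,0,0,0.1],[0,0,0,0,0.1],[0,0,0,0,0.1],[0,0,0,0,0.1]]]' | python3 -m creep |head -1
python3 -c "
from h import *
delta(.4663,.182,.11,-.0336)"
```

```text
clock: 12.65
position: [0.4806, -0.1822, 0.1031]
ee_rot: [-0.001, 3.14, 0.0]
force: [-1.1, 1.7, 7.6]
width: 0.188
gripper_force: 20.0
force: [1.9, -0.4, -0.9]
width: 0.191
gripper_force: 20.0
clock: 14.05
p [0.4905 0.1844 0.1923] yaw -0.0342 tilt [-0.0001 -0.0006] t 14.05 w 0.188 F [-0.1 -0.2 -0.9]
turn -0.0006 shift [ 0.0241 -0.0032  0.0823]
```

```bash
echo '[[[0.0241,-0.0032,0,0,0.1],[0,0,0,0,0.1],[0,0,0.03,0,0.1],[0,0,0.03,0,0.1],[0,0,0.015,0,0.1],[0,0,0.007,0,0.1],[0,0,0,0,0.1],[0,0,0,0,0.1]]]' | python3 -m creep
echo '[[[0,0,0.003,0,0.1],[0,0,0.002,0,0.1],[0,0,0.001,0,0.1],[0,0,0,0,0.1],[0,0,0,0,0.1]]]' | python3 -m creep
python3 -c "
from h import *
delta(.4663,.182,.1031,-.0336)"
```

```text
clock: 14.85
position: [0.4671, 0.1828, 0.1109]
ee_rot: [0.054, 3.14, 0.001]
force: [0.5, 1.0, 0.5]
width: 0.187
gripper_force: 20.0
clock: 15.35
position: [0.4665, 0.1832, 0.1044]
ee_rot: [0.052, 3.141, 0.0]
force: [0.2, -0.9, 1.5]
width: 0.192
gripper_force: 20.0
p [0.4665 0.1832 0.1044] yaw -0.033 tilt [0.0003 0.0001] t 15.35 w 0.192 F [ 0.2 -0.9  1.5]
turn 0.0006 shift [ 0.0002 -0.0012  0.0013]
```

```bash
echo '[[[0,-0.001,0,0,0.1],[0,0,0.001,0,0.1],[0,0,0,0,0.1],[0,0,0,0,0.1]]]' | python3 -m creep
```

```text
clock: 15.75
position: [0.4664, 0.1821, 0.1033]
ee_rot: [-0.052, -3.141, 0.0]
force: [-0.2, -2.7, 2.2]
width: 0.189
gripper_force: 20.0
```

```bash
echo '[[[0,-0.001,0.0005,0,0.1],[0,0,0,0,0.1],[0,0,0,0,0.1]]]' | python3 -m creep|sed -n '2p;4p'; echo '[[[0,0,0,0,0.22],[0,0,0,0,0.27],[0,0,0,0,0.4],[0,0,0,0,0.4],[0,0,-0.01,0,0.4],[0,0,-0.04,0,0.4],[0,0,-0.04,0,0.4],[0,0,0,0,0.4]]]' | python3 -m creep|sed -n '1,2p;4p'
python3 -c "
from h import *
delta(.4744,-.2412,.16,0)"
```

```text
position: [0.4664, 0.1819, 0.1031]
force: [-1.6, 1.1, 7.1]
clock: 16.85
position: [0.4688, 0.1817, 0.1977]
force: [0.8, -0.3, -0.4]
p [0.4688 0.1817 0.1977] yaw -0.0336 tilt [0.0067 0.0038] t 16.85 w 0.397 F [ 0.8 -0.3 -0.4]
turn -0.0336 shift [-0.0054 -0.4231  0.0361]
```

```bash
echo '[[[-0.005,-0.047,0,-0.0336,0.4],[0,-0.047,0,0,0.4],[0,-0.047,0,0,0.4],[0,-0.047,0,0,0.4],[0,-0.047,0,0,0.4],[0,-0.047,0,0,0.4],[0,-0.047,0,0,0.4],[0,-0.047,0,0,0.4],[0,-0.047,0,0,0.4],[0,0,0.03,0,0.4]]]' | python3 -m creep|head -1
echo '[[[0,0,0,0,0.4],[0,0,0,0,0.4],[0,0,0,0,0.4]]]' | python3 -m creep|head -1
python3 -c "
from h import *
delta(.4744,-.2412,.0985,0)"
```

```text
clock: 17.85
clock: 18.15
p [ 0.4706 -0.2408  0.1636] yaw 0.0026 tilt [0.0005 0.0005] t 18.15 w 0.405 F [ 0.9 -0.   0.2]
turn 0.0026 shift [-0.0038 -0.0005  0.0651]
```

```bash
echo '[[[-0.0038,-0.001,0.022,0.0026,0.4],[0,0,0.022,0,0.4],[0,0,0.021,0,0.4],[0,0,0,0,0.4],[0,0,0,0,0.05],[0,0,0,0,0.05],[0,0,0,0,0.05],[0,0,0,0,0.05],[0,0,0,0,0.05],[0,0,0,0,0.05]]]' | python3 -m creep 20
echo '[[[0,0,-0.02,0,0.05],[0,0,-0.035,0,0.05],[0,0,-0.035,0,0.05],[0,0.047,0,0.0336,0.05],[0,0.047,0,0,0.05],[0,0.047,0,0,0.05],[0,0.047,0,0,0.05],[0,0.047,0,0,0.05],[0,0.047,0,0,0.05],[0,0.047,0,0,0.05]]]' | python3 -m creep|tail -3
echo '[[[0,0.047,0,0,0.05],[0,0.047,0,0,0.05],[0,0.047,0,0,0.05],[0,0,0,0,0.05],[0,0,0,0,0.05],[0,0,0,0,0.05]]]' | python3 -m creep |head -1
python3 -c "
from h import *
delta(.4683,.2417,.11,-.0336)"
```

```text
clock: 19.15
position: [0.4744, -0.2423, 0.0986]
ee_rot: [0.002, 3.14, 0.001]
force: [-1.2, 3.2, 6.9]
width: 0.126
gripper_force: 20.0
force: [0.9, -0.1, -1.0]
width: 0.119
gripper_force: 20.0
clock: 20.75
p [0.489  0.2255 0.1878] yaw -0.0369 tilt [-0.     -0.0007] t 20.75 w 0.126 F [-0.3 -0.2 -0.7]
turn -0.0033 shift [0.0212 0.0155 0.0778]
```

```bash
echo '[[[0.0212,0.0155,0,-0.0033,0.05],[0,0,0,0,0.05],[0,0,0.03,0,0.05],[0,0,0.03,0,0.05],[0,0,0.015,0,0.05],[0,0,0.007,0,0.05],[0,0,0,0,0.05],[0,0,0,0,0.05]]]' | python3 -m creep
echo '[[[0,0,0.003,0,0.05],[0,0,0.002,0,0.05],[0,0,0.001,0,0.05],[0,0,0,0,0.05],[0,0,0,0,0.05]]]' | python3 -m creep
python3 -c "
from h import *
delta(.4683,.2417,.0986,-.0336)"
```

```text
clock: 21.55
position: [0.469, 0.2426, 0.1065]
ee_rot: [0.052, 3.14, 0.001]
force: [-0.5, 0.0, -0.1]
width: 0.123
gripper_force: 20.0
clock: 22.05
position: [0.4684, 0.2431, 0.0999]
ee_rot: [0.051, 3.141, 0.0]
force: [-0.4, -0.9, -0.6]
width: 0.124
gripper_force: 20.0
p [0.4684 0.2431 0.0999] yaw -0.0323 tilt [0.0003 0.0002] t 22.05 w 0.124 F [-0.4 -0.9 -0.6]
turn 0.0013 shift [ 0.0001 -0.0014  0.0013]
```

```bash
echo '[[[0,-0.0015,0,0.001,0.05],[0,0,0.0012,0,0.05],[0,0,0,0,0.05],[0,0,0,0,0.05]]]' | python3 -m creep|sed -n '2p;4p'
```

```text
position: [0.4684, 0.2419, 0.0987]
force: [-0.4, 1.2, 2.0]
```

```bash
echo '[[[0,0,0,0,0.15],[0,0,0,0,0.22],[0,0,0,0,0.4],[0,0,0,0,0.4],[0,0,-0.01,0,0.4],[0,0,-0.04,0,0.4],[0,0,-0.04,0,0.4],[0,0,0,0,0.4]]]' | python3 -m creep|sed -n '1,2p;4p'
echo '[[[-0.005,-0.048,0,-0.0326,0.4],[0,-0.048,0,0,0.4],[0,-0.048,0,0,0.4],[0,-0.048,0,0,0.4],[0,-0.048,0,0,0.4],[0,-0.048,0,0,0.4],[0,-0.048,0,0,0.4],[0,-0.048,0,0,0.4],[0,-0.048,0,0,0.4],[0,-0.048,0,0,0.4]]]' | python3 -m creep|head -1
echo '[[[0,-0.048,0,0,0.4],[0,-0.01,0,0,0.4],[0,0,0,0,0.4],[0,0,0,0,0.4],[0,0,0,0,0.4]]]' | python3 -m creep|head -1
python3 -c "
from h import *
delta(.4793,-.3025,.0999,0)"
```

```text
clock: 23.25
position: [0.4708, 0.2423, 0.1937]
force: [0.2, 0.5, -0.1]
clock: 24.25
clock: 24.75
p [ 0.4718 -0.2943  0.1884] yaw 0.002 tilt [-0.0003  0.0015] t 24.75 w 0.401 F [ 0.5  1.2 -0.2]
turn 0.002 shift [-0.0076 -0.0083  0.0885]
```

```bash
echo '[[[-0.0076,-0.0083,0.02,0.002,0.4],[0,0,0,0,0.4],[0,0,0.035,0,0.4],[0,0,0.033,0,0.4],[0,0,0,0,0.4]]]' | python3 -m creep|sed -n 2p
echo '[[[0,0,0,0,0.05],[0,0,0,0,0.05],[0,0,0,0,0.05],[0,0,0,0,0.05],[0,0,0,0,0.05],[0,0,0,0,0.05]]]' | python3 -m creep 20
echo '[[[0,0,-0.02,0,0.05],[0,0,-0.035,0,0.05],[0,0,-0.035,0,0.05],[0,0.048,0,0.0336,0.05],[0,0.048,0,0,0.05],[0,0.048,0,0,0.05],[0,0.048,0,0,0.05],[0,0.048,0,0,0.05],[0,0.048,0,0,0.05],[0,0.048,0,0,0.05]]]' | python3 -m creep|tail -3
echo '[[[0,0.048,0,0,0.05],[0,0.048,0,0,0.05],[0,0.048,0,0,0.05],[0,0.048,0,0,0.05],[0,0.048,0,0,0.05],[0,0.048,0,0,0.05],[0,0,0,0,0.05],[0,0,0,0,0.05],[0,0,0,0,0.05]]]' | python3 -m creep |head -1
python3 -c "
from h import *
delta(.4703,.302,.11,-.0336)"
```

```text
position: [0.4773, -0.302, 0.0978]
clock: 25.85
position: [0.4799, -0.3025, 0.1019]
ee_rot: [0.001, 3.14, 0.005]
force: [-1.0, 8.4, 7.9]
width: 0.143
gripper_force: 20.0
force: [1.3, -0.8, -1.6]
width: 0.145
gripper_force: 20.0
clock: 27.75
p [0.5002 0.3174 0.1912] yaw -0.0377 tilt [ 0.0006 -0.0003] t 27.75 w 0.145 F [-1.2 -0.9 -0.9]
turn -0.0041 shift [ 0.0294 -0.0164  0.0812]
```

```bash
echo '[[[0.0294,-0.0164,0,-0.0041,0.05],[0,0,0,0,0.05],[0,0,0.03,0,0.05],[0,0,0.03,0,0.05],[0,0,0.015,0,0.05],[0,0,0.005,0,0.05],[0,0,0,0,0.05],[0,0,0,0,0.05]]]' | python3 -m creep
echo '[[[0,-0.001,0.003,0,0.05],[0,0,0.002,0,0.05],[0,0,0.001,0,0.05],[0,0,0,0,0.05],[0,0,0,0,0.05]]]' | python3 -m creep
python3 -c "
from h import *
delta(.4703,.3017,.1017,-.0336)"
```

```text
clock: 28.55
position: [0.4708, 0.3032, 0.1116]
ee_rot: [0.052, 3.14, 0.001]
force: [0.2, -1.5, -0.5]
width: 0.146
gripper_force: 20.0
clock: 29.05
position: [0.47, 0.3025, 0.1046]
ee_rot: [0.05, 3.141, 0.0]
force: [0.0, 0.1, -1.6]
width: 0.144
gripper_force: 20.0
p [0.47   0.3025 0.1046] yaw -0.0321 tilt [0.0001 0.0001] t 29.05 w 0.144 F [ 0.   0.1 -1.6]
turn 0.0015 shift [-0.0004 -0.0008  0.0029]
```

```bash
echo '[[[0,-0.0008,0.001,0.0015,0.05],[0,0,0.001,0,0.05],[0,0,0.0005,0,0.05],[0,0,0,0,0.05],[0,0,0,0,0.05]]]' | python3 -m creep|sed -n '2p;4p'
```

```text
position: [0.47, 0.3018, 0.1022]
force: [-0.4, 0.7, 0.3]
```

```bash
echo '[[[0,0,0.0007,0,0.05],[0,0,0,0,0.05],[0,0,0,0,0.05]]]' | python3 -m creep|sed -n '2p;4p'
```

```text
position: [0.4701, 0.3019, 0.102]
force: [-2.2, 0.8, 8.8]
```

In contact at home height; release and retreat to a view.

```bash
echo '[[[0,0,0,0,0.18],[0,0,0,0,0.23],[0,0,0,0,0.4],[0,0,0,0,0.4],[0,0,-0.01,0,0.4],[0,0,-0.05,0,0.4],[0,0,-0.05,0,0.4],[0,-0.04,-0.05,0,0.4],[0,-0.04,-0.04,0,0.4]]]' | python3 -m creep|sed -n '1,2p;4p'
echo '[[[0.015,-0.015,0,0,0.4],[0,0,0,0,0.4],[0,0,0,0,0.4],[0,0,0,0,0.4]]]' | python3 -m creep|head -2
python3 -c "
from h import *
import cv2
im,T=wcam('w9')
i=im['image'][110:270,110:420];cv2.imwrite('pics/w9c.png',cv2.resize(i,None,fx=2.55,fy=2.55,interpolation=2))"
```

```text
clock: 30.75
position: [0.4678, 0.2352, 0.2884]
force: [0.1, 0.4, 0.2]
clock: 31.15
position: [0.4522, 0.2214, 0.2857]
```

View pics/w9c.png

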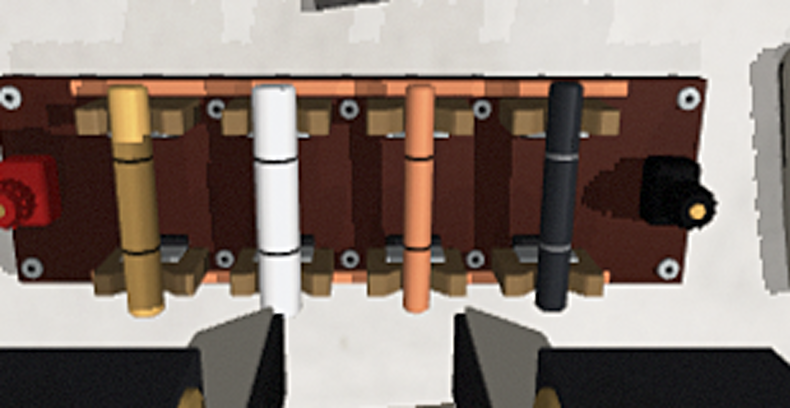

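The picture shows all four bars seated in both notches. Brass (crop column 135) is next to the red terminal, then aluminium (277), copper (418) and steel (560) next to the black one. The ring marks line up at rows 158 and 250.

```bash
python3 -c "
from cell import workorder
print(workorder.sign_off())"
```

```text
the job is handed in; nothing more can be done
None
```

The job is handed in at about 31 s of the 106 s allowed: from the red terminal the bars lie brass, aluminium, copper, steel, and the last picture shows each resting in both notches and about centred; sign-off returned no verdict.

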